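# Fit the tee handle and swing the hold-down arm over the disc

## Task

Clamp up the steel disc for laser marking: push the loose tee handle fully home onto the square end of the fixture's spindle, then turn the handle so that the hold-down arm swings round and its pad comes over the middle of the disc. Move the arm only by the handle, leave the handle on the spindle, and do not shift the disc or anything else lying about.

Things in the scene. Friction and masses are not known exactly. Their poses are not given: they have to be found in the camera images.
- handle: loose steel tee handle, 0.45 kg, upright on its hub. Origin: centre of hub's underside, z up. Hub 44 x 44 mm, z 0-38, with square bore 23.5 mm wide, 38 deep, open below, flats facing x and y. Cross bar along x on top: middle block 60 long (x), 22 wide (y), z 38-68; then round black grips 21 mm thick to x = +-80, axis z 53. Grasp across the middle block with fingertips above the hub (z over 39)
- clamp_arm: fixture's upright spindle and hold-down arm, one stiffly turning piece. Origin: spindle axis at the top of the round shoulder (radius 27 mm, 62 above table); z up, x along the arm. Square end above it: 22 mm wide, flats facing x and y, 30 tall, last 4 tapering to 15. Arm 26 wide, 104 long, z -11 to -1; starts 1.0-1.45 rad short of the disc, comes over it counterclockwise from above
- pad (a point): centre of the underside of the round rubber pad (26 mm diameter) beneath the arm's end, 90 mm from the spindle axis, 47.5 mm above the table; the pad passes about 3 mm above the disc
- disc: the workpiece: steel disc 76 mm diameter, 32 mm high, with a 24 mm bore, lying between four short pins on the fixture plate, its middle 90 mm from the spindle axis. Origin: centre of its underside, 12 mm above the table
- fixture: fixed aluminium plate with a grid of holes, 220 (x) x 240 (y) x 12 mm. Origin: centre of its underside. A grey block 60 x 60 mm, up to 48 mm high, carries the spindle at x 0, y -50 mm; the disc's nest is at x 0, y 40 mm. Pins 14 mm high round the nest
- spare_disc: bystander: spare bored steel disc, 68 mm diameter, 24 mm high, on the table about 125 mm beside the handle (handle's -y side). Origin: centre of its underside
- lens_cap: bystander: black round lens cap, 68 mm diameter, 22 mm high, on the table about 125 mm beside the handle (handle's +y side). Origin: centre of its underside
- wrench: bystander: steel wrench about 150 mm long lying on the fixture plate along its edge nearest the robot
- screwdriver: bystander: screwdriver 190 mm long, lying at the robot's left side of the table
- pedal: bystander: foot pedal 130 x 75 x 50 mm at the robot's right side of the table. Origin: centre of its underside
Things that resemble listed ones, but are neither listed nor needed, are in the scene too. Leave any green or orange look-alike of the disc alone.

How it is judged:
By the outcome, as a careful person would: the job done as asked, in the order asked, and still so for the second after the job is handed in, with the robot touching nothing.
It also fails if it takes over 43 s, if anything falls off the work surface, if the arm or the gripper's body presses on something with over 40 N, if the wrist force passes 120 N, or if a joint passes its speed limit or range.

## Robot

A 6-joint arm with a two-finger parallel gripper is mounted at the origin on the work surface. World frame = base frame: x ahead of the robot, y to its left, z up, the work surface at z = 0. Lengths are in m, angles in rad, forces in N, time in s.
With the tool pointing down it reaches from about 0.35 to 0.775 m from the base axis. Payload 7.3 kg.
Tool frame: the origin (TCP) lies between the finger pads; the fingertips stand 17 mm ahead of it and the grasp point (between the pads) lies 2 mm behind it; z points along the fingers, y is the direction in which the jaws open and shut (so a half turn about z gives the same grasp; the last joint's range is limited). The gripper opens to 92 mm and grips with 3 to 60 N. Pads are 19 mm wide; open, the fingers measure 130 mm over their backs; the gripper's body (75 mm by 190 mm) begins 47 mm behind the grasp point.
Start: joints at [0.964, 0.342, 1.524, -0, 1.275, -0.146], TCP at [0.233, 0.47, 0.244] pointing down, gripper open.
Joint ranges: [-2.53, 2.53], [-0.77, 2.02], [0.04, 2.7], [-1, 4.14], [0.28, 2.66], [-3.11, 3.11]. Speed limits (rad/s): [2.57, 2.57, 3.14, 3.14, 3.14, 3.14].

## Interface

Orientations are given as [roll, pitch, yaw] about the fixed x, y, z axes, in that order (R = Rz(yaw) Ry(pitch) Rx(roll)).
In Python, from cell import sensors, vision, hand_in gives the robot as it stands.
- The arm moves only by the tool step_arm, never from a script. Its argument "series" is a list of rows, each a list of 5 numbers: the opening, from 0 (shut) to 1 (fully open), then the shift along the world's x, y, z each as a share of 25 mm, from -1 to 1, then the turn about the world's z as a share of 0.08 rad, from -1 to 1. A call has 1 to 12 rows; each row shifts and turns the commanded pose from where the row before left it; what a row does not reach is not made up. A row lasts 1/10 s, in which the tool goes at most 50 mm and 8.59 degrees, less where a joint would pass 70% of its speed; a pose out of reach is approached as far as the arm can. A call with a number of a shift or a turn outside -1 to 1 is refused whole. A call with a gripper value outside its range is refused whole. The fingers move at their own pace and stop on an object; "squeeze" is the grip in N (left out, the last holds). Time passes only in rows, so rows that do not move let the fingers close. It gives the time, the measured TCP pose, the force and the opening at its end, in the units of the state.
- sensors.observe(): the state, without advancing time (a new reading comes with each control period).
- vision.read_camera(name): name is "scene" or "top" or "wrist"; returns a dict with "pixels" (400x640x3 uint8, blue, green, red), "range_z" (400x640 float32, m along the optical axis (not along the pixel's ray), 0 where there is no reading), "camera_matrix" (3x3 intrinsics, pixels), "k1" (the pictures are not rectified: a ray, as slopes to the right and down, at radius r is drawn at 1 + k1 r^2 times it, then the intrinsics apply), "pose" (4x4, takes a point from camera to world coordinates). Camera axes: x right, y down, z forward; pixel columns grow to the right and rows downward; lengths in m; the calibration is good to about 2 mm. A picture is of the moment at which its call begins.
- hand_in(): hands the job in, once; it reports no verdict.
The state is a dict: "time": time; "qpos": joint angles; "qvel": joint speeds; "joint_efforts": joint torques, N m; "tool_pos": TCP position; "tool_rot": TCP orientation; "contact_force": force on the tool from outside, world axes, zero at the start; "torque": the same for the moment, N m; "opening": finger opening in m.
Only numpy, scipy, OpenCV 4.12 (cv2) and the standard library are available. Lean on these libraries where they do the work, as an engineer would, in place of code of your own. Each camera call takes 0.05 s, during which the arm holds its last target.

## Working session

There is one attempt and no reset: what is moved stays moved. The work goes in short steps, Python scripts to look and compute and a tool call to move; the robot and the scene stay as the last step left them, time stands still between calls to the robot, and variables do not carry over. Pictures are saved under pics/ and viewed, and the job is handed in when it is done.

Besides the shell and the picture viewer there is one more tool, called after "Emit:" as a command line: name --pt "numbers of a row" for each row, then --argument value for the rest. step_arm: Moves the arm, as the interface text tells. Its arguments: {"type":"object","properties":{"series":{"type":"array","items":{"type":"array","items":{"type":"number","minimum":-1,"maximum":1}}},"squeeze":{"type":"number"}},"required":["series"]}

```bash
ls; mkdir -p pics; cat > h.py <<'E'
import numpy as np, cv2
from cell import sensors, vision, hand_in
def grab(n,tag):
    d=vision.read_camera(n); cv2.imwrite(f'pics/{tag}.png',d['pixels']); np.savez(f'pics/{tag}.npz',**d); return d
def load(tag): return dict(np.load(f'pics/{tag}.npz'))
def ray(d,u,v):
    K=d['camera_matrix']; x=(u-K[0,2])/K[0,0]; y=(v-K[1,2])/K[1,1]; k=float(d['k1'])
    a,b=x,y
    for _ in range(20):
        s=1+k*(a*a+b*b); a,b=x/s,y/s
    return np.array([a,b,1.])
def at_z(d,u,v,z):
    P=d['pose']; r=P[:3,:3]@ray(d,u,v); t=(z-P[2,3])/r[2]; return P[:3,3]+t*r
def at_d(d,u,v):
    P=d['pose']; return P[:3,3]+P[:3,:3]@(ray(d,u,v)*d['range_z'][int(v),int(u)])
def proj(d,p):
    P=d['pose']; c=P[:3,:3].T@(np.asarray(p)-P[:3,3]); a,b=c[:2]/c[2]; s=1+float(d['k1'])*(a*a+b*b); K=d['camera_matrix']
    return K[0,0]*a*s+K[0,2],K[1,1]*b*s+K[1,2]
def cloud(d):
    K=d['camera_matrix']; v,u=np.mgrid[0:400,0:640].astype(float)
    x=(u-K[0,2])/K[0,0]; y=(v-K[1,2])/K[1,1]; a,b=x,y
    for _ in range(20):
        s=1+float(d['k1'])*(a*a+b*b); a,b=x/s,y/s
    z=d['range_z']; c=np.stack([a*z,b*z,z],-1); return c@d['pose'][:3,:3].T+d['pose'][:3,3]
E
python3 - <<'E'
from h import *
for n in('scene','top'):
    d=grab(n,n+'1'); print(n,d['pose'].round(3).tolist(),d['camera_matrix'].tolist(),d['k1'])
print(sensors.observe())
E
```

```text
pics
scene [[0.625, 0.51, -0.59, 1.464], [0.78, -0.416, 0.467, -0.787], [-0.007, -0.753, -0.658, 1.142], [0.0, 0.0, 0.0, 1.0]] [[449.1309627018551, 0.0, 321.995409513793], [0.0, 449.1309627018551, 198.22554113035596], [0.0, 0.0, 1.0]] -0.03969808933760433
top [[0.105, -0.973, 0.206, 0.291], [-0.994, -0.104, 0.017, -0.04], [0.005, -0.206, -0.978, 1.242], [0.0, 0.0, 0.0, 1.0]] [[401.04490927802544, 0.0, 314.0284042193119], [0.0, 401.04490927802544, 199.31774888223106], [0.0, 0.0, 1.0]] 0.012493557498749149
{'time': 0.1, 'qpos': array([ 9.63992100e-01,  3.42656082e-01,  1.52491827e+00, -4.50407535e-06,
        1.27538744e+00, -1.45998977e-01]), 'qvel': array([ 8.22090546e-04, -5.69711249e-04, -1.35173442e-03, -6.79865435e-06,
       -2.99955454e-03,  1.42903193e-03]), 'joint_efforts': array([ 1.53335841e-03, -4.32007062e+01, -2.44691277e+01,  7.18931551e-02,
        5.26366406e-02, -6.33880336e-05]), 'tool_pos': array([0.23323908, 0.46997101, 0.24311399]), 'tool_rot': array([-3.14023746e+00, -1.94920779e-04,  2.68078859e+00]), 'contact_force': array([ 0.6075394 , -0.40305098,  0.57135532]), 'torque': array([-0.00766794, -0.03046995,  0.02947317]), 'opening': 0.0917466554009217}
```

View pics/scene1.png

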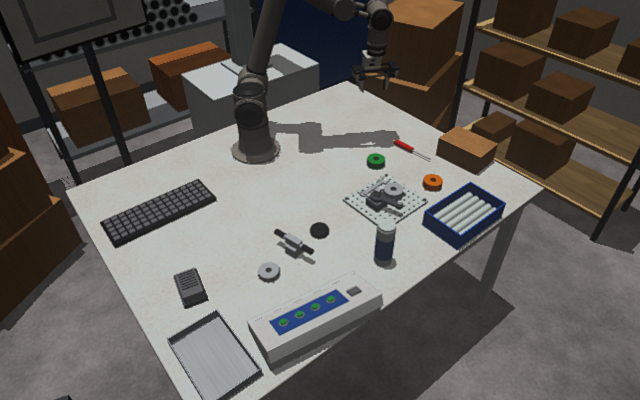

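View pics/top1.png

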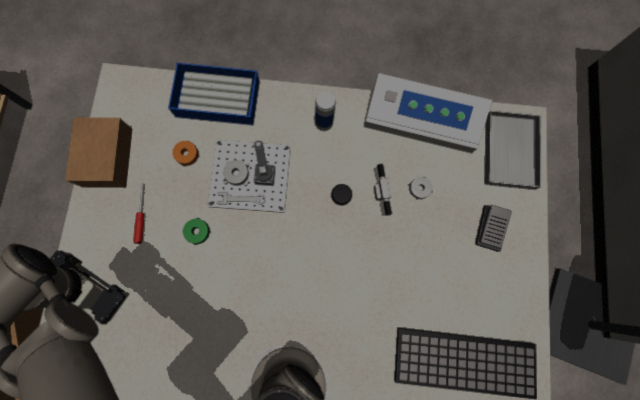

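The top view shows the fixture around (250,175), with its disc at (236,172) and spindle at (265,173). The arm points up to (260,145), the handle is at (383,190), the cap at (342,194) and the spare disc at (420,187). I'll enlarge these areas.

```bash
python3 - <<'E'
from h import *
d=load('top1')
im=d['pixels']
a=cv2.resize(im[135:220,200:300],None,fx=7.9,fy=7,interpolation=cv2.INTER_CUBIC)
cv2.imwrite('pics/ca.png',cv2.resize(im[135:215,200:300],(800,600) if 0 else (750,600),interpolation=cv2.INTER_CUBIC))
cv2.imwrite('pics/cb.png',cv2.resize(im[150:230,340:440],(750,600),interpolation=cv2.INTER_CUBIC))
E
```

```text
(no output)
```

View pics/ca.png

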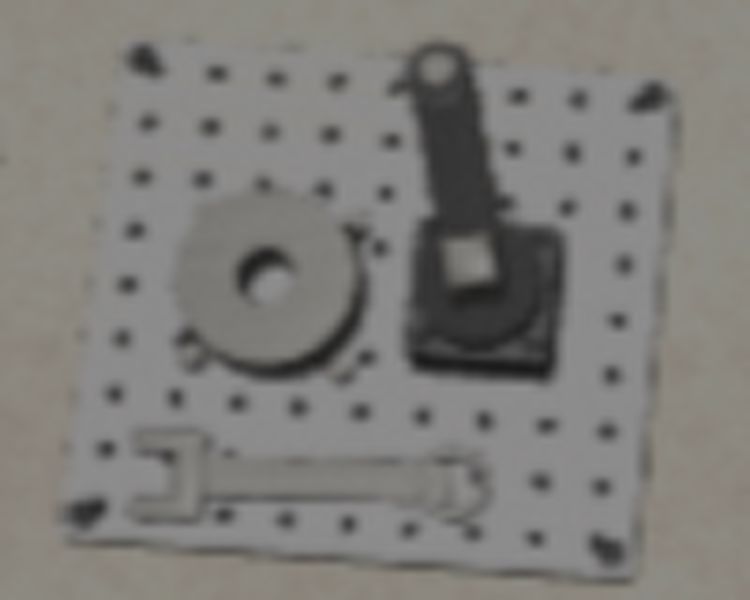

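View pics/cb.png

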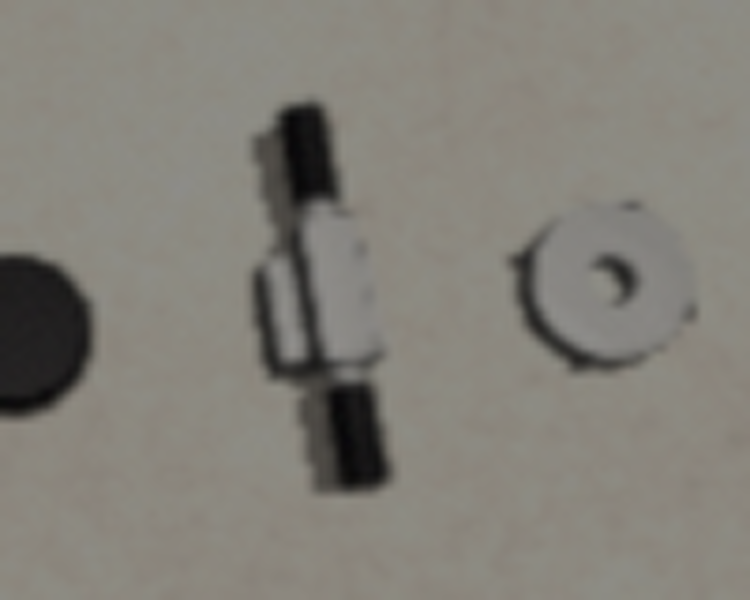

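```bash
python3 - <<'E'
from h import *
d=load('top1')
A=lambda x,y:(200+x/7.5-.43,135+y/7.5-.43)
B=lambda x,y:(340+x/7.5-.43,150+y/7.5-.43)
def s(n,p,z):
    q=at_z(d,*p,z);print(n,np.array(p).round(1),q.round(4),'depth',at_d(d,*np.round(p)).round(3)); return q
e1=s('grip1',B(302,102),.055);e2=s('grip2',B(362,488),.055)
print('yaw',np.arctan2(*(e1-e2)[[1,0]]),np.linalg.norm(e1-e2))
s('hc',B(339,285),.068); m=(e1+e2)/2;print(m)
s('cap',B(12,335),.022);s('spare',B(612,283),.024)
sp=s('spindle',A(468,258),.092);pe=s('padend',A(438,65),.061)
di=s('disc',A(268,282),.044); di=s('discbore',A(268,277),.044)
v=pe-sp;w=di-sp;print('arm',np.arctan2(v[1],v[0]),np.hypot(*v[:2]),'disc',np.arctan2(w[1],w[0]),np.hypot(*w[:2]))
c=[s('c',A(*p),.012) for p in((145,58),(650,95),(605,550),(85,512))]
print(np.mean(c,0), np.arctan2(*(c[1]-c[0])[[1,0]]),np.arctan2(*(c[0]-c[3])[[1,0]]))
C=cloud(d)
# handle top by depth
msk=(C[...,2]>.03)&(abs(C[...,0]-m[0])<.12)&(abs(C[...,1]-m[1])<.07)
P=C[msk];print(len(P),P.mean(0))
top=P[P[:,2]>.06];print('top',len(top),top.min(0),top.max(0),np.median(top,0))
x=P[:,:2]-P[:,:2].mean(0);print(np.linalg.svd(x,full_matrices=0)[2][0])
msk=(C[...,2]>.085)&(abs(C[...,0]-sp[0])<.03)&(abs(C[...,1]-sp[1])<.03)
print(C[msk].mean(0),msk.sum())
E
```

```text
grip1 [379.8 163.2] [ 0.6753 -0.2089  0.055 ] depth [ 0.694 -0.217 -0.002]
grip2 [387.8 214.6] [ 0.5172 -0.2443  0.055 ] depth [ 0.518 -0.246  0.046]
yaw 0.22027766806736945 0.16196363146995782
hc [384.8 187.6] [ 0.5962 -0.2273  0.068 ] depth [ 0.596 -0.228  0.066]
[ 0.59623374 -0.22657288  0.055     ]
cap [341.2 194.2] [ 0.5724 -0.1009  0.022 ] depth [ 0.573 -0.1    0.022]
spare [421.2 187.3] [ 0.6206 -0.3473  0.024 ] depth [ 0.628 -0.353 -0.001]
spindle [262. 169.] [0.608 0.144 0.092] depth [0.608 0.144 0.092]
padend [258.  143.2] [0.6972 0.1721 0.061 ] depth [0.698 0.172 0.062]
disc [235.3 172.2] [0.6022 0.2322 0.044 ] depth [0.611 0.241 0.011]
discbore [235.3 171.5] [0.6043 0.2325 0.044 ] depth [0.611 0.241 0.011]
arm 0.3053135890250596 0.09361461354193668 disc 1.6117334802336423 0.08859530910667134
c [218.9 142.3] [0.7037 0.3064 0.012 ] depth [0.704 0.306 0.014]
c [286.2 147.2] [0.7104 0.0887 0.012 ] depth [0.71  0.089 0.017]
c [280.2 207.9] [0.5111 0.0836 0.012 ] depth [0.509 0.083 0.02 ]
c [210.9 202.8] [0.5041 0.3006 0.012 ] depth [0.503 0.3   0.013]
[0.60734843 0.19481806 0.012     ] -1.5400999940118996 0.028883148383890157
469 [ 0.59264187 -0.22629171  0.05800538]
top 274 [ 0.51758467 -0.252037    0.0600198 ] [ 0.67150716 -0.20308878  0.07458951] [ 0.59128835 -0.22901689  0.06514341]
[-0.97163317 -0.23649309]
[0.6069631  0.14226541 0.09043189] 52
```

Everything is consistent: grips span 162 mm, arm radius 94 mm, disc 89 mm from the spindle. The handle is at (0.596, -0.227) with yaw 0.22. The spindle is at (0.608, 0.144), the arm's yaw is 0.305 and the disc bears about 1.60. Next I move above the handle.

Emit:
step_arm --pt "1 0.47 -0.9 0 -0.99" --pt "1 0.47 -0.9 0 -0.99" --pt "1 0.47 -0.9 0 -0.99" --pt "1 0.47 -0.9 0 -0.99" --pt "1 0.47 -0.9 0 -0.99" --pt "1 0.47 -0.9 0 -0.99" --pt "1 0.47 -0.9 0 -0.99" --pt "1 0.47 -0.9 0 -0.99" --pt "1 0.47 -0.9 0 -0.99" --pt "1 0.47 -0.9 0 -0.99" --pt "1 0.47 -0.9 0 -0.99" --pt "1 0.47 -0.9 0 -0.99"

```text
time: 1.3
tool_pos: [0.3746, 0.1992, 0.2435]
tool_rot: [-3.141, 0.0, 1.727]
contact_force: [0.3, -0.4, -0.9]
opening: 0.0918
```

Emit:
step_arm --pt "1 0.47 -0.9 0 -0.99" --pt "1 0.47 -0.9 0 -0.99" --pt "1 0.47 -0.9 0 -0.99" --pt "1 0.47 -0.9 0 -0.99" --pt "1 0.47 -0.9 0 -0.99" --pt "1 0.47 -0.9 0 -0.99" --pt "1 0.47 -0.9 0 -0.99" --pt "1 0.47 -0.9 0 -0.99" --pt "1 0.47 -0.9 0 -0.99" --pt "1 0.47 -0.9 0 -0.99" --pt "1 0.47 -0.9 0 -0.99" --pt "1 0.47 -0.9 0 -0.99"

```text
time: 2.5
tool_pos: [0.5156, -0.0707, 0.2434]
tool_rot: [-3.141, 0.0, 0.777]
contact_force: [-0.3, 0.4, -0.8]
opening: 0.0917
```

Emit:
step_arm --pt "1 0.47 -0.9 0 -0.99" --pt "1 0.47 -0.9 0 -0.99" --pt "1 0.47 -0.9 0 -0.99" --pt "1 0.47 -0.9 0 -0.99" --pt "1 0.47 -0.9 0 -0.99" --pt "1 0.47 -0.9 0 -0.99" --pt "1 0.4 -0.9 0 -0.99" --pt "1 0 0 0 0" --pt "1 0 0 0 0"

```text
time: 3.4
tool_pos: [0.5955, -0.2272, 0.2428]
tool_rot: [-3.14, 0.001, 0.226]
contact_force: [-1.1, -0.4, -0.1]
opening: 0.0917
```

```bash
python3 - <<'E'
from h import *
o=sensors.observe();print(o['tool_pos'],o['tool_rot'],o['qpos'],o['contact_force'])
d=grab('wrist','w1');print(d['pose'].round(3).tolist())
E
```

```text
[ 0.59554197 -0.2271785   0.24281135] [-3.14014771e+00  1.27447792e-03  2.25995280e-01] [-4.84702717e-01  5.55244947e-01  1.18312544e+00  2.67370849e-04
  1.40513083e+00  8.60054907e-01] [-1.11023844 -0.35407407 -0.13599322]
[[0.223, -0.941, -0.255, 0.666], [-0.975, -0.216, -0.057, -0.212], [-0.001, 0.261, -0.965, 0.384], [0.0, 0.0, 0.0, 1.0]]
```

View pics/w1.png

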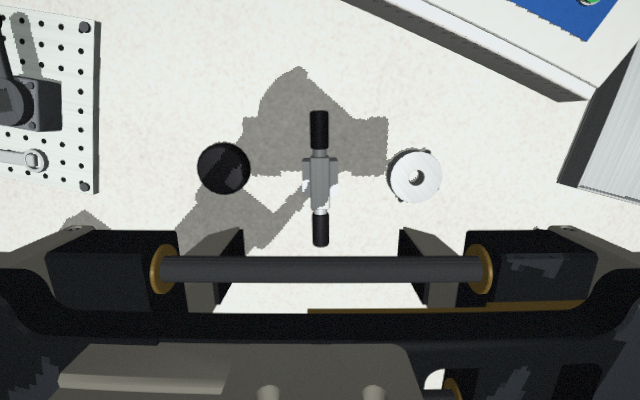

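The wrist view shows the handle centred between the fingers, with grip ends at about (319,111) and (321,246), the lens cap at (224,168) and the spare disc at (414,176). I'll refine the handle pose from this view.

```bash
python3 - <<'E'
from h import *
d=load('w1')
cv2.imwrite('pics/w1c.png',cv2.resize(d['pixels'][100:255,265:375],(568,800),interpolation=cv2.INTER_CUBIC)[:600])
cv2.imwrite('pics/w1c.png',cv2.resize(d['pixels'][105:255,265:375],(440,600),interpolation=cv2.INTER_CUBIC))
e1=at_z(d,319.3,111,.055);e2=at_z(d,321,246,.055);v=e1-e2
print(e1,e2,(e1+e2)/2,np.arctan2(v[1],v[0]),np.hypot(*v[:2]))
C=cloud(d);m=(abs(C[...,0]-.596)<.1)&(abs(C[...,1]+.227)<.07)&(C[...,2]>.064)&(C[...,2]<.075)
P=C[m]; c,(w,h),a=cv2.minAreaRect(P[:,:2].astype(np.float32));print(c,w,h,a,P.mean(0))
E
```

```text
[ 0.67695824 -0.20726182  0.055     ] [ 0.52104553 -0.24491095  0.055     ] [ 0.59900189 -0.22608638  0.055     ] 0.23693984340366697 0.16039398076691083
(0.5990298986434937, -0.2251100242137909) 0.1447531282901764 0.021899888291954994 13.305814743041992 [ 0.60069644 -0.22476428  0.06751865]
```

View pics/w1c.png

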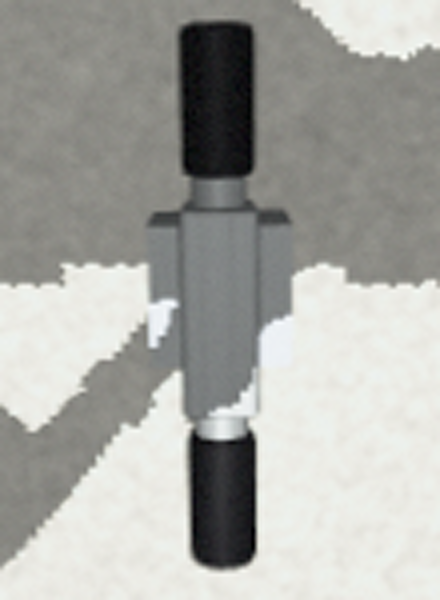

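The handle sits at about (0.5985, -0.2257) with yaw 0.233. I descend to TCP z 0.060, which puts the tips at 43 mm, above the hub.

Emit:
step_arm --pt "1 0.12 0.06 -0.95 0.09" --pt "1 0 0 -0.95 0" --pt "1 0 0 -0.95 0" --pt "1 0 0 -0.95 0" --pt "1 0 0 -0.95 0" --pt "1 0 0 -0.95 0" --pt "1 0 0 -0.95 0" --pt "1 0 0 -0.33 0" --pt "1 0 0 -0.33 0" --pt "1 0 0 0 0"

```text
time: 4.45
tool_pos: [0.5988, -0.2252, 0.0608]
tool_rot: [-3.141, 0.0, 0.234]
contact_force: [0.2, -0.0, 0.7]
opening: 0.0917
```

Emit:
step_arm --squeeze 15 --pt "0.1 0 0 0 0" --pt "0.1 0 0 0 0" --pt "0.1 0 0 0 0" --pt "0.1 0 0 0 0" --pt "0.1 0 0 0 0" --pt "0.1 0 0 0 0" --pt "0.1 0 0 0 0"

```text
time: 5.15
tool_pos: [0.5989, -0.2257, 0.061]
tool_rot: [3.142, 0.0, 0.233]
contact_force: [-0.3, 0.5, 0.0]
opening: 0.0403
```

Emit:
step_arm --squeeze 45 --pt "0 0 0 0 0" --pt "0 0 0 0 0" --pt "0 0 0 0 0" --pt "0 0 0 0 0" --pt "0 0 0 0 0" --pt "0 0 0 0 0"

```text
time: 5.75
tool_pos: [0.5988, -0.2255, 0.0609]
tool_rot: [-3.141, 0.0, 0.233]
contact_force: [-0.3, 2.4, -0.3]
opening: 0.0219
```

Emit:
step_arm --pt "0 0 0 0.3 0" --pt "0 0 0 0.7 0" --pt "0 0 0 0.9 0" --pt "0 0 0 0.9 0" --pt "0 0 0 0.9 0" --pt "0 0 0 0.9 0" --pt "0 0 0.2 0.6 0" --pt "0 0 0.5 0 0" --pt "0 0 0.8 0 0" --pt "0 0 0.9 0 0.2" --pt "0 0 0.9 0 0.2" --pt "0 0 0.9 0 0.2"

```text
time: 6.95
tool_pos: [0.5978, -0.1179, 0.1891]
tool_rot: [-3.139, 0.003, 0.282]
contact_force: [0.7, 0.3, -4.5]
opening: 0.0217
```

Emit:
step_arm --pt "0 0.05 0.9 0 0.2" --pt "0 0.05 0.9 0 0.1" --pt "0 0.05 0.9 0 0" --pt "0 0.05 0.9 0 0" --pt "0 0.05 0.9 0 0" --pt "0 0.05 0.9 0 0" --pt "0 0.05 0.8 0 0" --pt "0 0 0.5 0 0" --pt "0 0 0.2 0 0" --pt "0 0 0 0 0" --pt "0 0 0 0 0"

```text
time: 8.05
tool_pos: [0.6075, 0.0512, 0.1907]
tool_rot: [3.141, 0.001, 0.304]
contact_force: [0.1, -0.3, -4.2]
opening: 0.0218
```

```bash
python3 - <<'E'
from h import *
o=sensors.observe();print(o['tool_pos'],o['tool_rot'],o['contact_force'],o['torque'],o['opening'])
for n in ('wrist','top','scene'): d=grab(n,n[0]+'2')
E
```

```text
[0.6074771  0.05123276 0.19069366] [3.14126037e+00 7.17724810e-04 3.04496053e-01] [ 0.05631947 -0.26766307 -4.22653482] [-0.0829636   0.11522097 -0.04594898] 0.021848812839834583
```

View pics/w2.png

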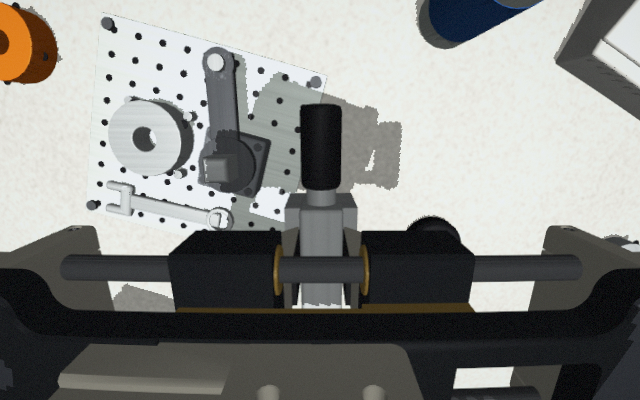

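View pics/s2.png

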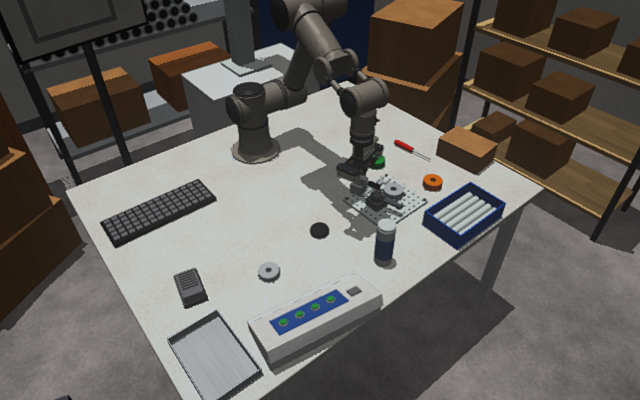

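The wrist view shows the handle held level, with its far grip at (321,147) and the hub's far edge near row 195. The spindle square is at about (215,168) and the pad end at (216,62). I'll zoom in on both.

```bash
python3 - <<'E'
from h import *
d=load('w2');im=d['pixels']
cv2.imwrite('pics/w2a.png',cv2.resize(im[40:210,190:280],(424,800),interpolation=cv2.INTER_CUBIC)[200:] if 0 else cv2.resize(im[125:205,185:285],(750,600),interpolation=cv2.INTER_CUBIC))
cv2.imwrite('pics/w2b.png',cv2.resize(im[90:230,270:370],(428,600),interpolation=cv2.INTER_CUBIC))
cv2.imwrite('pics/w2c.png',cv2.resize(im[40:120,185:285],(750,600),interpolation=cv2.INTER_CUBIC))
E
```

```text
(no output)
```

View pics/w2a.png

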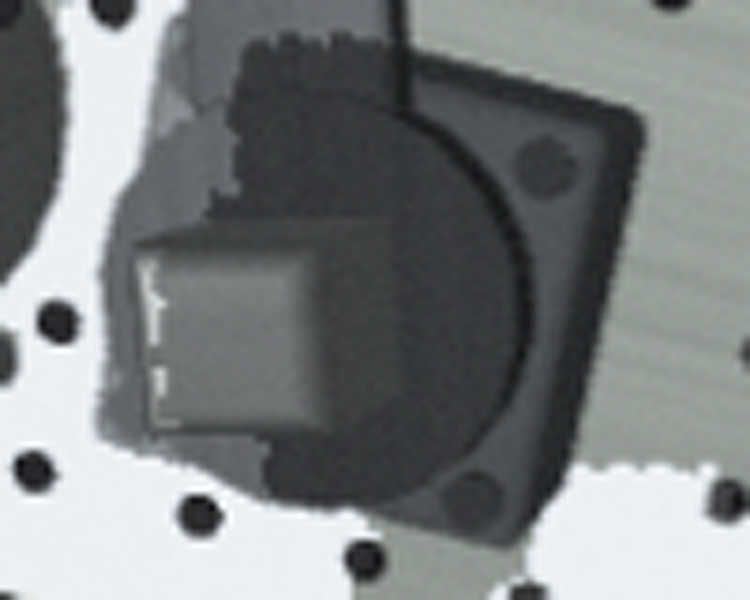

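View pics/w2b.png

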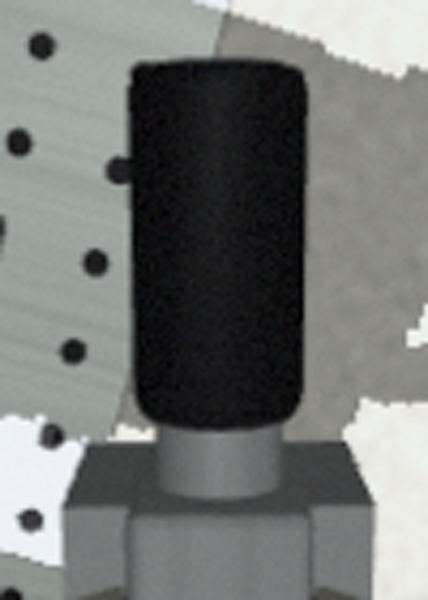

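View pics/w2c.png

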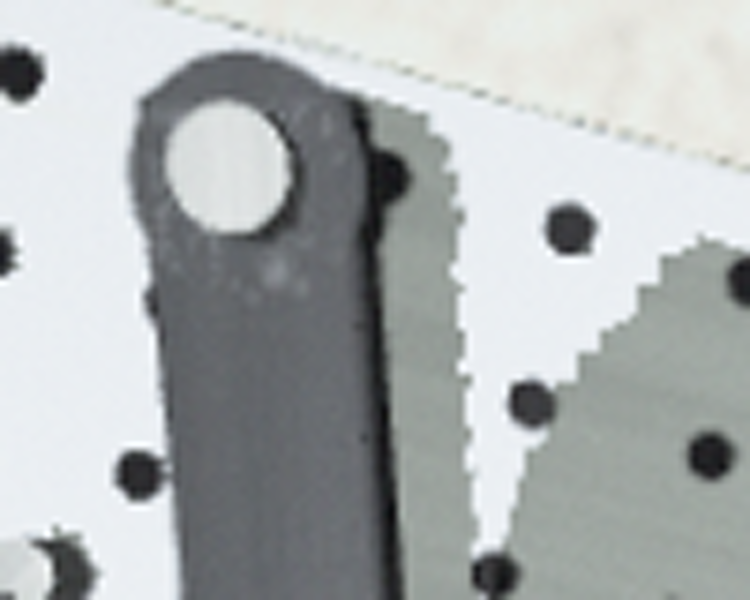

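```bash
cat > ov.py <<'E'
from h import *
def xf(p,x,y,z,a):
    c,s=np.cos(a),np.sin(a); return np.array([x+c*p[0]-s*p[1],y+s*p[0]+c*p[1],z+p[2]])
def sq(w,z): return [(w,w,z),(-w,w,z),(-w,-w,z),(w,-w,z)]
def overlay(d,items,box,k,out):
    u0,v0,u1,v1=box; im=cv2.resize(d['pixels'][v0:v1,u0:u1],None,fx=k,fy=k,interpolation=cv2.INTER_CUBIC)
    for pose,poly,col in items:
        q=np.array([proj(d,xf(p,*pose)) for p in poly]); q=((q-[u0,v0]+.5)*k).round().astype(np.int32)
        cv2.polylines(im,[q],True,col,1,cv2.LINE_AA)
    cv2.imwrite(out,im)
E
python3 - <<'E'
from ov import *
d=load('w2'); K=lambda x,y:(185+x/7.5-.43,125+y/7.5-.43)
H=lambda x,y:(270+x/4.28-.4,90+y/4.286-.4)
z0=.1907-.0609
for z,ps in ((z0,((85,445),(350,445))),(z0+.038,((62,505),(373,505)))):
    a,b=[at_z(d,*H(*p),z) for p in ps]; v=a-b; n=np.array([v[1],-v[0]])/np.hypot(*v[:2])
    print('hub',a.round(4),b.round(4),np.hypot(*v[:2]),'yaw',np.arctan2(-v[0],v[1]),'centre',((a+b)/2)[:2]-.022*n)
C=cloud(d)
P=C[(abs(C[...,0]-.607)<.03)&(abs(C[...,1]-.144)<.03)&(C[...,2]>.0895)];print('sp',len(P),P.mean(0),cv2.minAreaRect(P[:,:2].astype(np.float32)))
pe=at_z(d,185+228/7.5-.43,40+167/7.5-.43,.061);print('padend',pe)
for p in((137,245),(150,432)):print(at_z(d,*K(*p),.088))
sp=(.608,.144,.062,.305)
it=[(sp,sq(.0075,.030),(0,255,0)),(sp,sq(.011,.026),(0,0,255)),(sp,[(.027*np.cos(t),.027*np.sin(t),0) for t in np.arange(0,6.28,.2)],(255,0,0)),
 (sp,[(.104,.013,-.001),(.03,.013,-.001),(.03,-.013,-.001),(.104,-.013,-.001)],(255,0,255))]
overlay(d,it,(180,30,290,205),3.4,'pics/ov1.png')
hp=(.6075,.0512,z0,.3045)
it=[(hp,sq(.022,0),(0,0,255)),(hp,sq(.022,.038),(0,255,0)),(hp,[(.03,.011,.068),(.03,-.011,.068),(-.03,-.011,.068),(-.03,.011,.068)],(255,0,0)),(hp,[(.08,.0105,.053),(.08,-.0105,.053),(.04,-.0105,.053),(.04,.0105,.053)],(0,255,255))]
overlay(d,it,(270,90,370,240),4,'pics/ov2.png')
E
```

```text
hub [0.622  0.0786 0.1298] [0.6354 0.0359 0.1298] 0.04478283249680613 yaw 0.3035017607455073 centre [0.60773798 0.05069545]
hub [0.6231 0.0781 0.1678] [0.636  0.0369 0.1678] 0.043229988256341056 yaw 0.30347983064408635 centre [0.60854822 0.05091314]
sp 14362 [0.61260056 0.12743807 0.26176419] ((0.6059942841529846, 0.13582873344421387), (0.043653395026922226, 0.03698330372571945), 89.99888610839844)
padend [0.69819    0.17582122 0.061     ]
[0.61924203 0.15915105 0.088     ]
[0.59838339 0.15337135 0.088     ]
```

View pics/ov1.png

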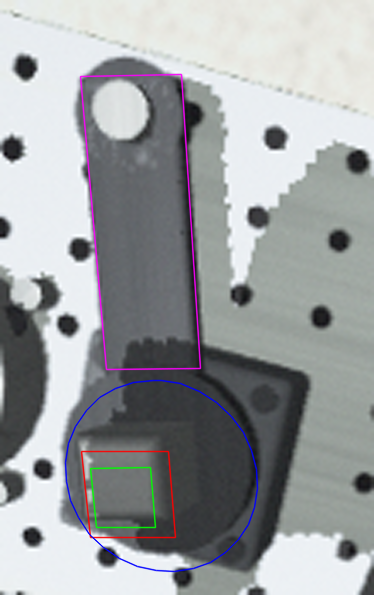

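View pics/ov2.png

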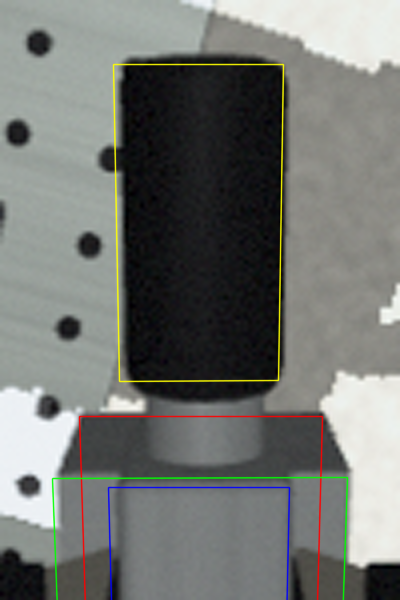

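```bash
cat > fit.py <<'E'
from ov import *
from scipy.optimize import least_squares
def fit(d,x0,corners,edges,circ,verbose=True):
    # corners: (pix, local) ; edges: (pix, ylocal) on arm top z=-.001 ; circ: pix on shoulder circle
    def res(q):
        x,y,a=q; r=[]
        T=lambda P:np.array([np.cos(a)*(P[0]-x)+np.sin(a)*(P[1]-y),-np.sin(a)*(P[0]-x)+np.cos(a)*(P[1]-y)])
        for p,l in corners:
            t=T(at_z(d,*p,.062+l[2])); r+=list(t-np.array(l[:2]))
        for p,yl in edges: r.append(T(at_z(d,*p,.061))[1]-yl)
        for p in circ: r.append(np.hypot(*T(at_z(d,*p,.062)))-.027)
        return np.array(r)*1e3
    s=least_squares(res,x0); print(s.x.round(4),s.fun.round(2)); return s.x
def drawsp(d,sp,box,k,out):
    sp=(sp[0],sp[1],.062,sp[2])
    it=[(sp,sq(.0075,.030),(0,255,0)),(sp,sq(.011,.026),(0,0,255)),(sp,[(.027*np.cos(t),.027*np.sin(t),0) for t in np.arange(0,6.28,.2)],(255,0,0)),
    (sp,[(.09,.013,-.001),(.03,.013,-.001),(.03,-.013,-.001),(.09,-.013,-.001)],(255,0,255))]
    overlay(d,it,box,k,out)
E
python3 - <<'E'
from fit import *
d=load('w2'); K=lambda x,y:(185+x/7.5-.43,125+y/7.5-.43); L=lambda x,y:(185+x/7.5-.43,40+y/7.5-.43)
s=fit(d,[.61,.145,.3],[(K(137,245),(.011,.011,.026)),(K(150,432),(-.011,.011,.026)),(L(228,167),(.09,0,-.001))],
 [(L(150,250),.013),(L(182,590),.013),(L(362,250),-.013),(L(383,590),-.013)],[K(518,290),K(485,410),K(440,140),K(350,505)])
drawsp(d,s,(180,30,290,205),3.4,'pics/ov3.png')
E
```

```text
[0.6127 0.1463 0.3135] [-0.8  -0.78 -0.43  0.16  0.44  1.73 -1.15 -1.1  -0.33  0.2  -0.2  -1.16
 -0.11 -0.24]
```

View pics/ov3.png

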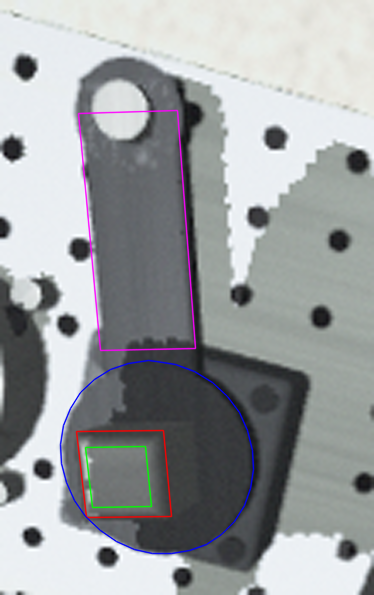

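The wrist camera fit gives the spindle at (0.6127, 0.1463) with arm yaw 0.31. The handle measured in the same picture is at (0.608, 0.0508) with yaw 0.3035. The top camera differs by about 4 mm, so I'll take a second wrist view from closer.

Emit:
step_arm --pt "0 0 0.6 0 0.1" --pt "0 0 0.6 0 0" --pt "0 0 0.2 0 0" --pt "0 0 0 0 0" --pt "0 0 0 0 0"

```text
time: 8.7
tool_pos: [0.6076, 0.087, 0.191]
tool_rot: [3.141, 0.0, 0.314]
contact_force: [-0.3, -0.5, -5.3]
opening: 0.0213
```

```bash
python3 - <<'E'
from h import *
o=sensors.observe();print(o['tool_pos'],o['tool_rot'])
d=grab('wrist','w3');im=d['pixels']
cv2.imwrite('pics/w3a.png',cv2.resize(im[40:230,205:365],None,fx=3.15,fy=3.15,interpolation=cv2.INTER_CUBIC))
cv2.imwrite('pics/w3b.png',cv2.resize(im[130:205,225:325],(800,600),interpolation=cv2.INTER_CUBIC))
E
```

```text
[0.60763769 0.08695219 0.19096865] [3.14114774e+00 1.71457767e-04 3.13553526e-01]
```

View pics/w3a.png

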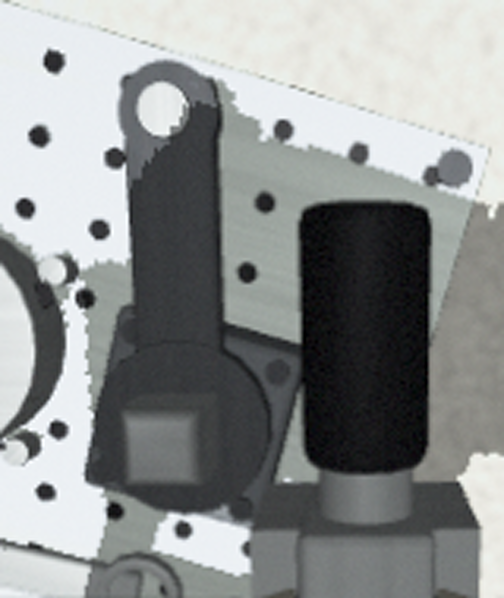

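View pics/w3b.png

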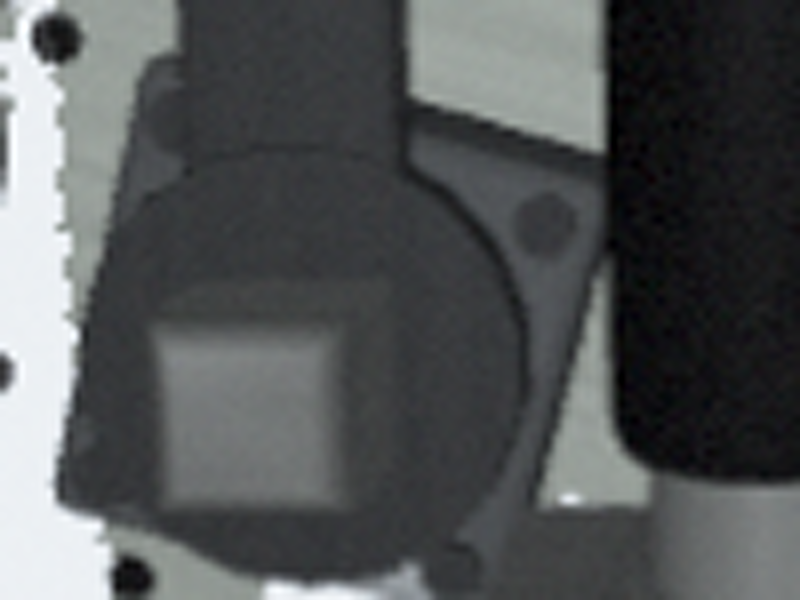

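```bash
python3 - <<'E'
from fit import *
d=load('w3'); K=lambda x,y:(225+x/8-.44,130+y/8-.44); L=lambda x,y:(205+x/3.15-.34,40+y/3.15-.34)
s=fit(d,[.61,.145,.3],[(L(161,109),(.09,0,-.001))],
 [(L(128,165),.013),(K(185,60),.013),(L(218,165),-.013),(K(405,60),-.013)],[K(525,350),K(480,500),K(290,148),K(470,215),K(330,578),K(150,190)])
print('bright c',at_z(d,*K(250,420),.092))
drawsp(d,s,(225,130,325,205),8,'pics/ov4.png')
H=L
z0=.191-.0609
for z,ps in ((z0,((273,484),(466,484))),(z0+.038,((254,529),(478,529)))):
    a,b=[at_z(d,*H(*p),z) for p in ps]; v=a-b; n=np.array([v[1],-v[0]])/np.hypot(*v[:2])
    print('hub',np.hypot(*v[:2]),'yaw',np.arctan2(-v[0],v[1]),'centre',((a+b)/2)[:2]-.022*n)
E
```

```text
[0.6128 0.146  0.3126] [ 0.18  1.82 -1.02 -0.8  -0.62 -0.33 -0.5  -0.72 -1.32  0.12 -0.71 -0.09]
bright c [0.61245697 0.14576645 0.092     ]
hub 0.044301701348548536 yaw 0.312536430960349 centre [0.60834939 0.08537488]
hub 0.042301595304318526 yaw 0.31249520465524705 centre [0.60869374 0.08635778]
```

View pics/ov4.png

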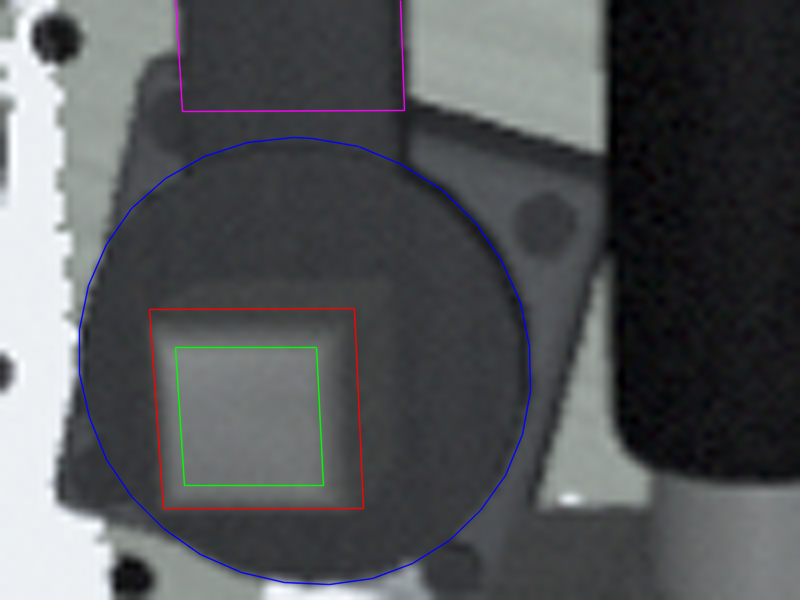

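The overlay fits well: spindle (0.6126, 0.1459), arm yaw 0.312, handle yaw 0.3125 in the same view. I need to move about +4.4 mm in x and +59.6 mm in y, then lower gently.

Emit:
step_arm --pt "0 0.1 0.7 0 0" --pt "0 0.07 0.8 0 0" --pt "0 0 0.6 0 0" --pt "0 0 0.28 0 0" --pt "0 0 0 -0.6 0" --pt "0 0 0 -0.6 0" --pt "0 0 0 -0.2 0" --pt "0 0 0 0 0" --pt "0 0 0 0 0"

```text
time: 9.65
tool_pos: [0.6123, 0.1462, 0.1566]
tool_rot: [3.141, -0.001, 0.313]
contact_force: [0.5, 0.8, -4.8]
opening: 0.0219
```

```bash
python3 - <<'E'
from h import *
o=sensors.observe();print(o['tool_pos'],o['tool_rot'],o['contact_force'],o['torque'])
d=grab('scene','s4');im=d['pixels']
cv2.imwrite('pics/s4a.png',cv2.resize(im[140:230,330:440],(733,600),interpolation=cv2.INTER_CUBIC))
E
```

```text
[0.61234389 0.14617722 0.15663774] [ 3.14121750e+00 -9.22432618e-04  3.12618665e-01] [ 0.53411834  0.8436959  -4.80102566] [-0.0590236   0.15473843  0.02879702]
```

View pics/s4a.png

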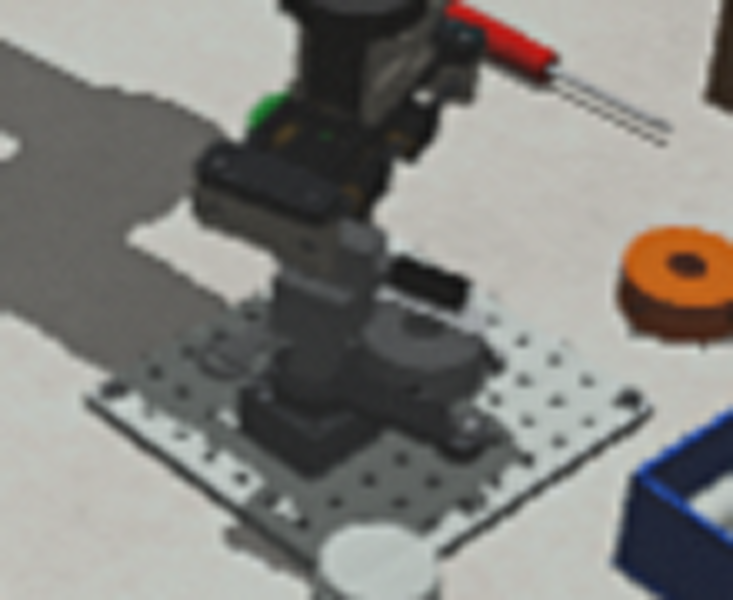

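The scene view shows the hub directly over the spindle. Lowering in small steps now.

Emit:
step_arm --pt "0 0 0 -0.12 0" --pt "0 0 0 -0.12 0" --pt "0 0 0 -0.08 0" --pt "0 0 0 0 0"

```text
time: 10.1
tool_pos: [0.6117, 0.1462, 0.1476]
tool_rot: [-3.142, 0.001, 0.313]
contact_force: [-0.5, -0.5, -6.2]
opening: 0.0212
```

Emit:
step_arm --pt "0 0 0 -0.16 0" --pt "0 0 0 -0.16 0" --pt "0 0 0 0 0"

```text
time: 10.4
tool_pos: [0.6116, 0.1462, 0.1391]
tool_rot: [-3.141, 0.001, 0.313]
contact_force: [-0.3, 0.3, -5.2]
opening: 0.0217
```

Emit:
step_arm --pt "0 0 0 -0.2 0" --pt "0 0 0 -0.2 0" --pt "0 0 0 0 0"

```text
time: 10.7
tool_pos: [0.6117, 0.1463, 0.129]
tool_rot: [-3.141, 0.001, 0.313]
contact_force: [-0.4, 0.5, -5.9]
opening: 0.022
```

Emit:
step_arm --pt "0 0 0 -0.12 0" --pt "0 0 0 -0.06 0" --pt "0 0 0 0 0"

```text
time: 11.0
tool_pos: [0.6118, 0.1463, 0.1251]
tool_rot: [-3.142, 0.001, 0.313]
contact_force: [-2.3, -0.4, -6.7]
opening: 0.0218
```

Emit:
step_arm --pt "0 0 0 -0.04 0" --pt "0 0 0 -0.04 0" --pt "0 0 0 0 0"

```text
time: 11.3
tool_pos: [0.6118, 0.1463, 0.1234]
tool_rot: [-3.142, 0.0, 0.313]
contact_force: [-4.0, -0.9, -3.4]
opening: 0.0218
```

Emit:
step_arm --pt "0 0.02 0 -0.04 0" --pt "0 0 0 -0.03 0" --pt "0 0 0 0 0"

```text
time: 11.6
tool_pos: [0.6119, 0.1463, 0.1229]
tool_rot: [-3.142, 0.001, 0.313]
contact_force: [-7.7, -0.4, 3.9]
opening: 0.0215
```

The hub is bearing on the shoulder (fz rose about 9 N at TCP z 0.1229, as predicted). I relieve the side force in x and press a touch more.

Emit:
step_arm --pt "0 -0.05 0 0 0" --pt "0 0 0 -0.02 0" --pt "0 0 0 0 0"

```text
time: 11.9
tool_pos: [0.6117, 0.1464, 0.1228]
tool_rot: [3.141, -0.002, 0.313]
contact_force: [-5.8, 0.4, 7.0]
opening: 0.0215
```

Fully home: z has stopped and only the force rises. Now I turn CCW with a firmer grip.

Emit:
step_arm --squeeze 60 --pt "0 0 0 0 0" --pt "0 0 0 0 0.2" --pt "0 0 0 0 0.5" --pt "0 0 0 0 0.5" --pt "0 0 0 0 0.5" --pt "0 0 0 0 0"

```text
time: 12.5
tool_pos: [0.6117, 0.1466, 0.1228]
tool_rot: [3.141, -0.002, 0.45]
contact_force: [-5.4, -0.2, 6.1]
opening: 0.0216
```

```bash
python3 - <<'E'
from h import *
o=sensors.observe();print(o['tool_pos'],o['tool_rot'],o['contact_force'],o['torque'],o['qpos'])
d=grab('wrist','w5')
E
```

```text
[0.61170404 0.14660937 0.12275284] [ 3.14110456e+00 -2.15667446e-03  4.49973582e-01] [-5.40920064 -0.17878826  6.06576598] [-0.16026193  1.10796153 -0.02885566] [1.13357211e-01 6.37667460e-01 1.37942686e+00 2.79259337e-04
 1.12230150e+00 1.23405967e+00]
```

View pics/w5.png

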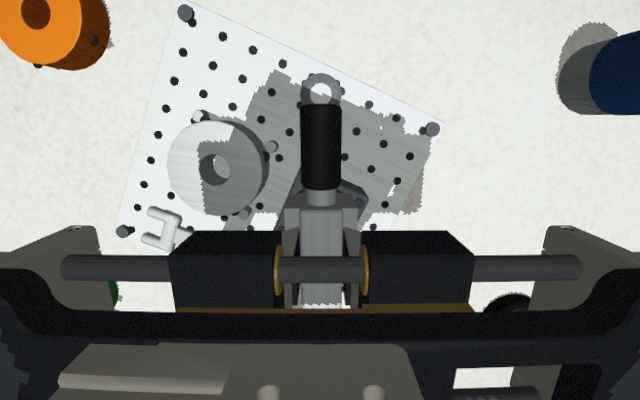

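The wrist view shows the arm following. The pad-end screw at (321,93) is in line with the grip, and the disc at (218,167) hasn't moved. I continue turning.

Emit:
step_arm --pt "0 0 0 0 0.5" --pt "0 0 0 0 0.7" --pt "0 0 0 0 0.7" --pt "0 0 0 0 0.7" --pt "0 0 0 0 0.7" --pt "0 0 0 0 0.7" --pt "0 0 0 0 0.7" --pt "0 0 0 0 0.5" --pt "0 0 0 0 0"

```text
time: 13.45
tool_pos: [0.6115, 0.1474, 0.1228]
tool_rot: [3.141, -0.003, 0.866]
contact_force: [-5.1, 4.2, 6.2]
opening: 0.0213
```

Emit:
step_arm --pt "0 0 0 0 0.5" --pt "0 0 0 0 0.7" --pt "0 0 0 0 0.7" --pt "0 0 0 0 0.7" --pt "0 0 0 0 0.7" --pt "0 0 0 0 0.7" --pt "0 0 0 0 0.7" --pt "0 0 0 0 0.5" --pt "0 0 0 0 0"

```text
time: 14.35
tool_pos: [0.611, 0.148, 0.1228]
tool_rot: [3.141, -0.003, 1.282]
contact_force: [-8.4, 5.1, 7.2]
opening: 0.0215
```

```bash
python3 - <<'E'
from h import *
o=sensors.observe();print(o['tool_pos'],o['tool_rot'],o['contact_force'],o['torque'],o['qpos'])
d=grab('wrist','w6')
d=grab('top','t6'); cv2.imwrite('pics/t6a.png',cv2.resize(d['pixels'][135:215,200:300],(750,600),interpolation=cv2.INTER_CUBIC))
E
```

```text
[0.61096861 0.14800564 0.12281274] [ 3.14146890e+00 -2.76131218e-03  1.28222286e+00] [-8.42142494  5.09540364  7.23528717] [ 0.82059971  1.4311627  -0.05440495] [0.11463347 0.63731557 1.37992311 0.00276361 1.12315817 0.4020124 ]
```

View pics/w6.png

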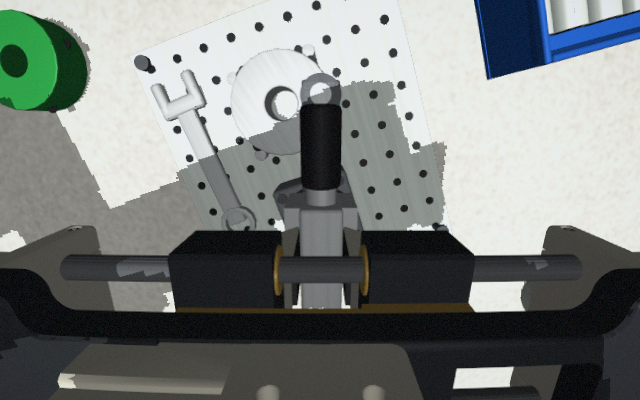

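View pics/t6a.png

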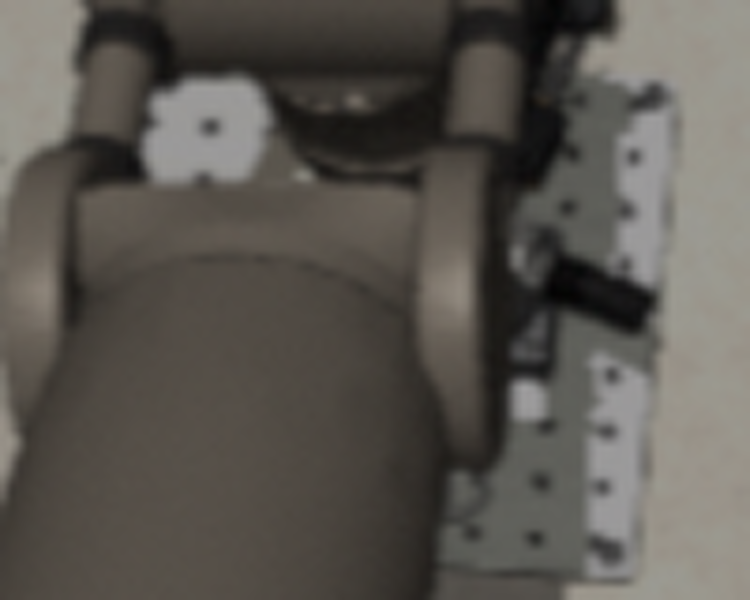

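```bash
python3 - <<'E'
from h import *
d=load('w6'); cv2.imwrite('pics/w6a.png',cv2.resize(d['pixels'][35:165,220:360],(646,600),interpolation=cv2.INTER_CUBIC))
E
```

```text
(no output)
```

View pics/w6a.png

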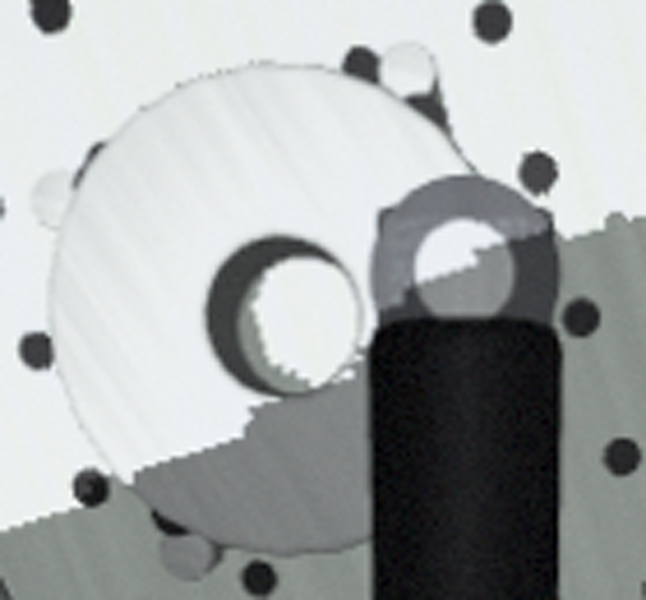

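```bash
python3 - <<'E'
from h import *
d=load('w6'); a=d
T=np.array([.6110,.1480])
b=at_z(d,281.1,102.6,.044)[:2];p=at_z(d,320.4,93.1,.0615)[:2]
print(b,p)
for c in ([.6126,.1459],[.612,.1463],[.611,.148]):
    c=np.array(c);v=b-c;w=p-c;tb=np.arctan2(v[1],v[0]);tp=np.arctan2(w[1],w[0]);print(c,tb,tp,tb-tp,np.hypot(*v),np.hypot(*w))
# chord estimate
print('chord',2*np.arcsin(np.linalg.norm(b-p)/2/.09))
E
```

```text
[0.60941634 0.23658464] [0.63830676 0.23307675]
[0.6126 0.1459] 1.6058888720208004 1.2840425440703844 0.321846327950416 0.09074050245776442 0.0908879734033566
[0.612  0.1463] 1.599405366590915 1.2764480522058557 0.32295731438505926 0.09032159588958111 0.09067662553566952
[0.611 0.148] 1.5886718078661237 1.2602172040689883 0.3284546037971354 0.08859879006293549 0.08935162549200562
chord 0.3247879479684708
```

The arm still needs +0.323 rad; pad and disc both sit about 90 mm from the pivot, as they should. I turn most of that, then look.

Emit:
step_arm --pt "0 0 0 0 0.5" --pt "0 0 0 0 0.6" --pt "0 0 0 0 0.6" --pt "0 0 0 0 0.6" --pt "0 0 0 0 0.6" --pt "0 0 0 0 0.5" --pt "0 0 0 0 0.3" --pt "0 0 0 0 0" --pt "0 0 0 0 0"

```text
time: 15.35
tool_pos: [0.6105, 0.1482, 0.1228]
tool_rot: [-3.141, -0.003, 1.577]
contact_force: [-9.6, 5.7, 9.0]
opening: 0.0214
```

```bash
python3 - <<'E'
from h import *
o=sensors.observe();print(o['tool_pos'],o['tool_rot'],o['contact_force'],o['torque'])
d=grab('wrist','w7');cv2.imwrite('pics/w7a.png',cv2.resize(d['pixels'][35:205,240:400],(565,600),interpolation=cv2.INTER_CUBIC))
E
```

```text
[0.61047048 0.14820464 0.12281018] [-3.14139472e+00 -2.87544173e-03  1.57718483e+00] [-9.59735276  5.67161079  9.0330206 ] [ 0.95272771  1.76919924 -0.10278228]
```

View pics/w7a.png

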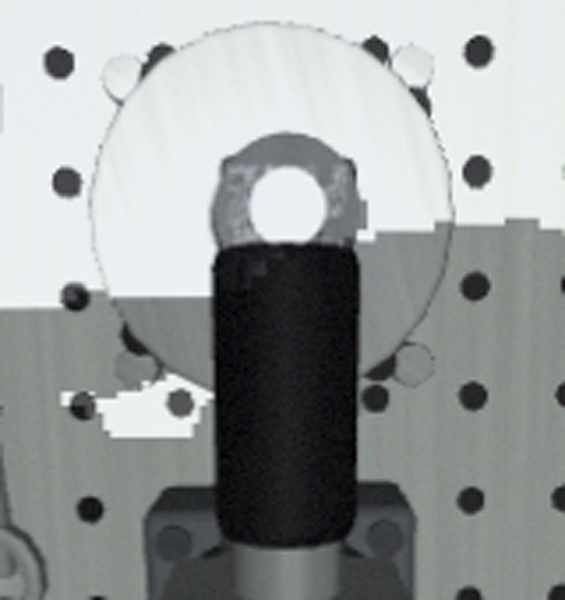

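```bash
cat > m.py <<'E'
from h import *
import sys
def go(d,dl,dr,dt,sc,box=(240,35),k=3.53):
    P=lambda x,y:(box[0]+x/k-.36,box[1]+y/k-.36)
    # disc circle through left, right, top points
    pts=np.array([at_z(d,*P(*q),.044)[:2] for q in (dl,dr,dt)])
    A=np.c_[2*pts,np.ones(3)];s=np.linalg.solve(A,(pts**2).sum(1));c=s[:2];r=np.sqrt(s[2]+c@c)
    p=at_z(d,*P(*sc),.0615)[:2];print('disc',c,r,'pad',p,'err',p-c)
    for o in ([.6126,.1459],[.611,.147]):
        v=c-o;w=p-o;print(np.arctan2(v[1],v[0])-np.arctan2(w[1],w[0]),np.hypot(*v),np.hypot(*w))
E
python3 - <<'E'
from m import *
go(load('w7'),(90,210),(453,210),(272,22),(288,206))
E
```

```text
disc [0.60913249 0.23598547] 0.03737974384034191 pad [0.61246642 0.23694124] err [0.00333393 0.00095577]
0.037005040766313835 0.09015218305037086 0.09104134022692462
0.03728630416770762 0.08900506754730309 0.08995319582717984
```

Emit:
step_arm --pt "0 0 0 0 0.26" --pt "0 0 0 0 0.2" --pt "0 0 0 0 0" --pt "0 0 0 0 0"

```text
time: 15.8
tool_pos: [0.6104, 0.1482, 0.1228]
tool_rot: [-3.141, -0.003, 1.614]
contact_force: [-10.2, 5.0, 9.9]
opening: 0.0215
```

```bash
python3 - <<'E'
from h import *
o=sensors.observe();print(o['tool_pos'],o['tool_rot'],o['contact_force'],o['torque'])
d=grab('wrist','w8');cv2.imwrite('pics/w8a.png',cv2.resize(d['pixels'][35:205,240:400],(565,600),interpolation=cv2.INTER_CUBIC))
E
```

```text
[0.61036984 0.14819238 0.12282779] [-3.14127847e+00 -2.90876442e-03  1.61385376e+00] [-10.24693749   5.00987249   9.90120965] [ 0.8662533   1.76137112 -0.13218725]
```

View pics/w8a.png

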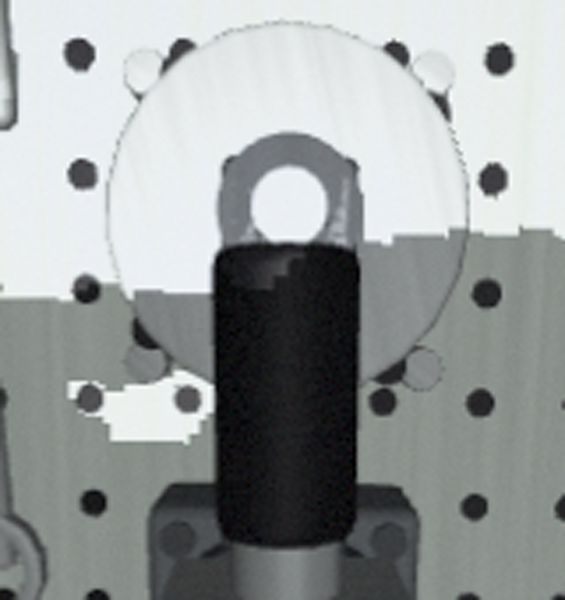

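The pad screw (289.5,205) and disc centre (287.5,203) now coincide to about 0.4 mm. I ease the side load and open the gripper.

Emit:
step_arm --pt "0 -0.03 0.02 0.02 0" --pt "0 0 0 0 0" --pt "0 0 0 0 0"

```text
time: 16.15
tool_pos: [0.6103, 0.1482, 0.1228]
tool_rot: [3.141, -0.002, 1.614]
contact_force: [-7.1, 5.2, 4.6]
opening: 0.0214
```

Emit:
step_arm --pt "0.35 0 0 0 0" --pt "0.5 0 0 0 0" --pt "0.7 0 0 0 0" --pt "0.8 0 0 0 0" --pt "0.8 0 0 0 0" --pt "0.8 0 0 0 0" --pt "0.8 0 0 0 0"

```text
time: 16.85
tool_pos: [0.6105, 0.1467, 0.1217]
tool_rot: [3.141, -0.0, 1.613]
contact_force: [-0.4, -0.3, 0.0]
opening: 0.071
```

Emit:
step_arm --pt "0.8 0 0 0.3 0" --pt "0.8 0 0 0.6 0" --pt "0.8 0 0 0.9 0" --pt "0.8 0 0 0.9 0" --pt "0.8 0 0 0.9 0" --pt "0.8 0 0 0.9 0" --pt "0.8 0 0 0.9 0" --pt "0.8 0 0 0 0" --pt "0.8 0 0 0 0"

```text
time: 17.75
tool_pos: [0.6104, 0.1468, 0.257]
tool_rot: [3.141, 0.0, 1.614]
contact_force: [0.3, 0.2, -0.5]
opening: 0.0735
```

```bash
python3 - <<'E'
from h import *
o=sensors.observe();print(o['tool_pos'],o['tool_rot'],o['contact_force'])
d=grab('wrist','w9')
E
```

```text
[0.61040313 0.14675346 0.25699076] [3.14069598e+00 6.19593773e-06 1.61359965e+00] [ 0.33192324  0.18295119 -0.48976776]
```

View pics/w9.png

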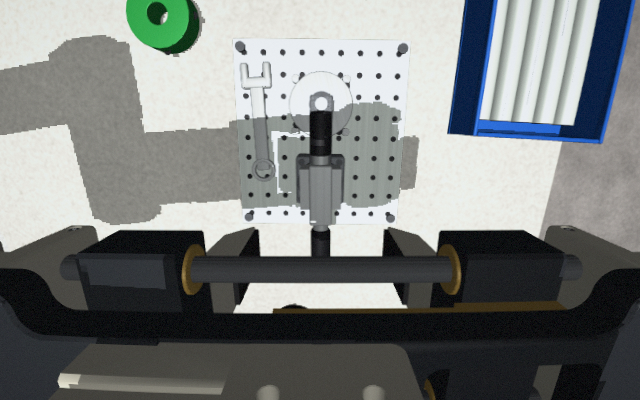

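The handle stays on the spindle, with the pad screw at (321,103) centred on the disc at (321,103). I back off for a final look from the fixed cameras.

Emit:
step_arm --pt "0.8 -0.3 -0.6 0 0" --pt "0.8 -0.4 -0.9 0 0" --pt "0.8 -0.4 -0.9 0 0" --pt "0.8 -0.4 -0.9 0 0" --pt "0.8 -0.4 -0.9 0 0" --pt "0.8 -0.4 -0.9 0 0" --pt "0.8 -0.4 -0.9 0 0" --pt "0.8 -0.4 -0.9 0 0" --pt "0.8 -0.4 -0.9 0 0" --pt "0.8 -0.4 -0.9 0 0" --pt "0.8 0 0 0 0" --pt "0.8 0 0 0 0"

```text
time: 19.0
tool_pos: [0.5126, -0.0708, 0.2559]
tool_rot: [-3.14, -0.001, 1.612]
contact_force: [0.9, 0.6, -0.4]
opening: 0.0732
```

```bash
python3 - <<'E'
from fit import *
d=grab('top','t10'); cv2.imwrite('pics/t10a.png',cv2.resize(d['pixels'][135:215,200:300],(750,600),interpolation=cv2.INTER_CUBIC))
s=grab('scene','s10'); cv2.imwrite('pics/s10a.png',cv2.resize(s['pixels'][140:240,330:440],(660,600),interpolation=cv2.INTER_CUBIC))
C=cloud(d);m=(abs(C[...,0]-.609)<.012)&(abs(C[...,1]-.145)<.012);print('handle top z',np.median(C[m][:,2]), np.percentile(C[m][:,2],[25,75,95]))
C=cloud(s);m=(abs(C[...,0]-.611)<.025)&(abs(C[...,1]-.145)<.025)&(C[...,2]>.12);print(np.percentile(C[m][:,2],[25,50,75,95]),m.sum())
E
```

```text
handle top z 0.12862932080686873 [0.12610252 0.13030929 0.13310535]
[0.12770323 0.12984237 0.13215612 0.13358879] 75
```

View pics/t10a.png

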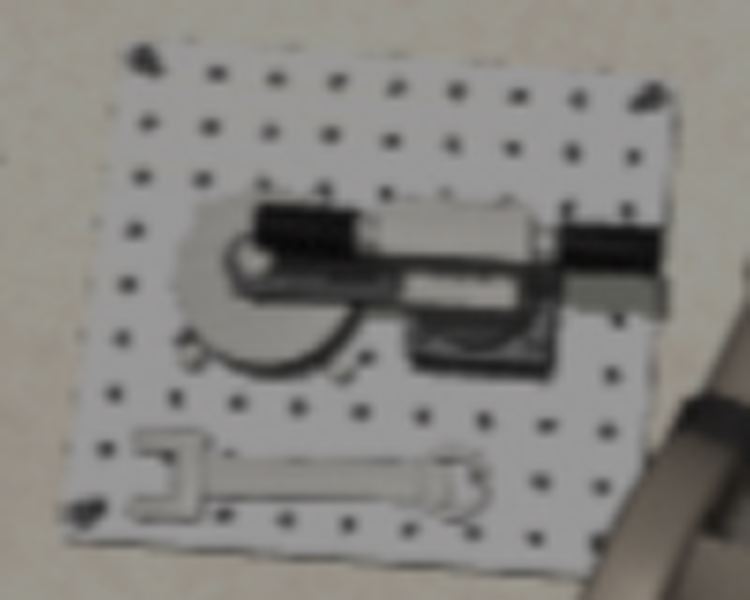

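View pics/s10a.png

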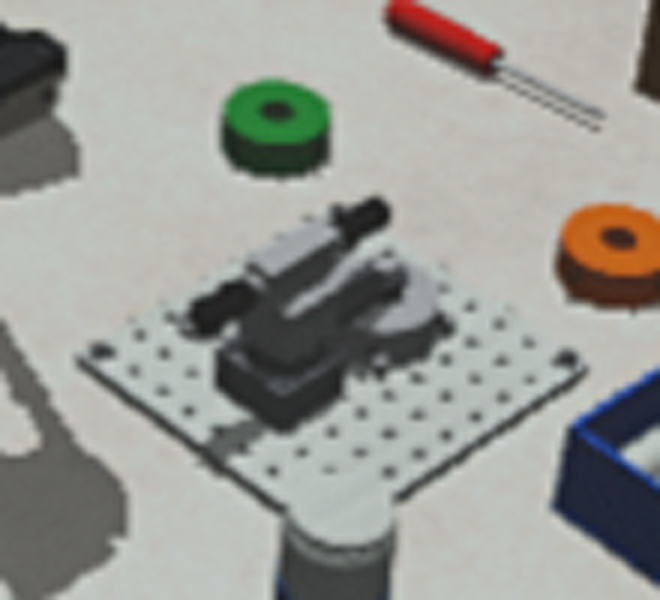

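View pics/t10.png

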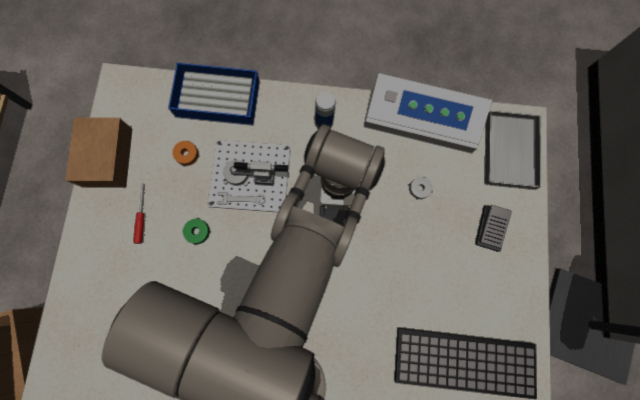

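```bash
python3 - <<'E'
from m import *
go(load('w8'),(107,210),(468,210),(287.5,21),(289.5,206))
d=load('w9');cv2.imwrite('pics/w9a.png',cv2.resize(d['pixels'][60:150,270:370],(660,594),interpolation=cv2.INTER_CUBIC))
d=load('t10');A=lambda x,y:(200+x/7.5-.43,135+y/7.5-.43)
print(at_z(d,*A(256,262),.0615),at_z(d,*A(268,282),.044))
E
```

```text
disc [0.6090971  0.23631283] 0.03715555796205657 pad [0.60939876 0.23685902] err [0.00030166 0.00054619]
0.003544249873062011 0.09048066283940141 0.0910153370697968
0.003485216300952221 0.08933310053483573 0.08987328736382941
[0.60550265 0.23426904 0.0615    ] [0.60222181 0.23217834 0.044     ]
```

View pics/w9a.png

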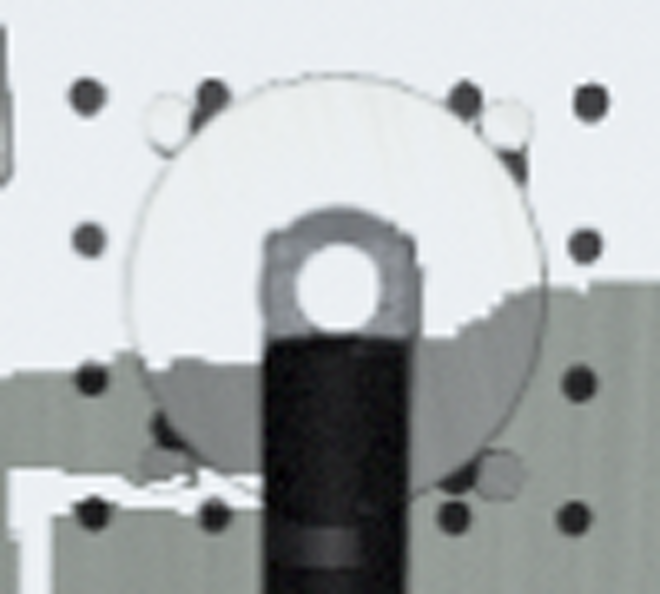

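After release the screw is at (338,288) and the disc centre at (336,285) in the crop, so the pad is still centred. Handing in.

```bash
python3 -c "
from cell import hand_in
print(hand_in())"
```

```text
the job is handed in; nothing more can be done
None
```

The tee handle is fully home on the spindle, and the hold-down arm has been turned so its pad sits over the middle of the disc. The job was handed in with the gripper open and clear, at about 19 s of the 43 s allowed.

- **Seating:** The downward travel stopped at the depth expected for the shoulder. After release, both fixed cameras put the top of the handle at about 129–130 mm, against 130 mm for fully home.
- **Turn:** I turned the handle about 1.30 rad counterclockwise. The wrist camera puts the pad within about 0.6 mm of the disc centre. A closer look after release showed no visible change.
- **Nothing disturbed:** The disc, wrench, spare disc, green and orange look-alikes, screwdriver and pedal show no change in the last pictures. The robot arm hid the lens cap in the last top view, so its final position was not checked. The handle was carried over it with about 100 mm of clearance.
- **Forces:** The forces shown after each move stayed near 10 N or below.
- **Disagreement:** The top camera is coarser and placed the pad about 4 mm from the disc centre. It also differed from the wrist camera by about 4 mm when locating the spindle. I trusted the wrist camera because the handle fitted without resistance using its numbers.

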